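Take the nose cap of unknown thread off an air screwdriver

TASK

Swing the cam lever on the bit-change stand over to free the sprung keeper bar, so that it draws back off the air screwdriver's cap. Then unscrew that cap - its thread may be right- or left-hand, so try both ways and find the one that loosens - lift it straight off the nose and finish still holding it in the gripper, upright and still, at least 6 cm higher than it sat and touching nothing else. Leave the other things on the bench where they are.

Things in the scene. Friction and masses are not known exactly. Their poses are not given: they have to be found in the camera images.
- stand: grey bit-change stand fixed to the table: base plate 130 x 285 x 14 mm, a bracket (top 160 mm high) on it for the keeper bar and cam lever. Origin on the table directly below the axis of the air screwdriver; z up, +y from the screwdriver towards the bracket; at yaw 0 -x faces the robot.
- driver: air screwdriver fixed nose-up in the stand, 48-66 mm across. Origin on the table on its vertical axis (the stand's origin). Its shoulder, on which the cap sits, is 100 mm above the table. Its x axis is parallel to the seated cap's x axis at the start, up to 0.35 rad from the stand's x.
- nose (a point): top centre of the driver's steel nose, 128 mm above the table, hidden in the cap at the start. The nose is 24 mm across, 39 mm over its coarse short thread, which is right- or left-hand: it cannot be seen and differs from run to run.
- cap: loose aluminium cap on the nose, about 0.12 kg: ribbed round skirt 50 mm across and 38 mm high, with a plain round grip stem 24 mm across and 26 mm high on top. Origin at the centre of the skirt's lower rim, 100 mm above the table when seated; z up along its axis.
- cap_grip (a point): middle of the cap's stem, 50 mm above its origin (stem: 138 to 164 mm above the table). Turned the tightening way it stops hard within 16 degrees and the fingers slip (above some 0.3 Nm at a 40 N grip). The loosening way it turns easily, hardly rising, and lifts straight off anywhere from 60 to 105 degrees of turn (stops near 110). Not turned, it cannot be pulled off.
- keeper (a joint): flat steel keeper bar, 18 mm wide, 8 mm thick, that slides level along the stand's +y on the bracket. 0 (at most 0.008 at the start) = out across the top of the cap, barring its removal; 0.085 m = drawn right back. A spring (2 to 3 N) pulls it back by itself within about 1.5 s once the cam lever frees it; while locked it cannot be moved.
- keeper_tip (a point): centre of the upper edge of the keeper bar's free end, 174 mm above the table; 20 mm past the cap's axis at joint value 0, 65 mm short of it when drawn back.
- lever (a joint): cam lever, turning in a level plane about a vertical pivot (counter-clockwise from above as the value grows), 0 to 1.5 rad. 0 to 0.12 (start): arm points along the stand's +y, parallel to the keeper bar = locked; 1.5: arm points along the stand's -x, square to the bar = free. The keeper slips free at about 1.0 to 1.2 rad. It stays where it is left; it needs about 5 N at the grip.
- lever_grip (a point): middle of the upright black round handle at the end of the lever's arm: 16 mm across, standing from 192 to 238 mm above the table, this point at 222 mm; 60 mm from the pivot axis.
- lever_pivot (a point): point on the lever's vertical pivot axis, at the height of lever_grip (222 mm); the lever's hub below it ends at 195 mm.
- socket_a: lowest of a stack of three white plastic socket mouldings, each 76 x 66 x 28 mm; bystander; leave alone.
- socket_b: middle moulding of that stack; bystander; leave alone.
- socket_c: top moulding of that stack; bystander; leave alone.
- socket_d: single white plastic socket moulding, 76 x 66 x 28 mm, on the table beside the stand (its -y side); bystander; leave alone.
- screwdriver: hand screwdriver lying on the table in front of the stand; bystander; leave alone.
- spare_cap: spare cap, outwardly like the cap on the driver, standing on the table well away from the stand; bystander; leave alone.
- bit_case: flat steel bit case, 50 x 85 x 22 mm, on the table behind the stand; bystander; leave alone.
- tweezers: dark steel tweezers, 130 mm long, lying on the table between the stand and the stack; bystander; leave alone.

How it is judged:
By the outcome, as a careful person would: the job done as asked, in the order asked, and still so for the second after the job is handed in, while the arm keeps its last pose, push and grip.
It also fails if it takes over 54 s, if anything falls off the work surface, if the arm or the gripper's body presses on something with over 40 N, if the wrist force passes 120 N, or if a joint passes its speed limit or range.

ROBOT

A 7-joint arm with a two-finger parallel gripper is mounted at the origin on the work surface. World frame = base frame: x ahead of the robot, y to its left, z up, the work surface at z = 0. Lengths are in m, angles in rad, forces in N, time in s.
With the tool pointing down it reaches from about 0.35 to 0.9 m from the base axis. Payload 8.1 kg.
Tool frame: the origin (TCP) lies where the fingers leave the gripper's body, on its centre line; the fingertips stand 66 mm ahead of it and the grasp point (between the pads) lies 47 mm ahead of it; z points along the fingers, y is the line along which they close (so a half turn about z gives the same grasp; the last joint's range is limited). The gripper opens to 92 mm and grips with 3 to 60 N. Pads are 19 mm wide; open, the fingers measure 130 mm over their backs; the gripper's body (75 mm by 190 mm) begins 47 mm behind the grasp point.
Start: joints at [-1.278, 0.434, 0.025, 1.573, -0.012, 1.134, -0.075], TCP at [0.241, 0.577, 0.292] pointing down, gripper open.
Joint ranges: [-2.62, 2.62], [-0.44, 2.09], [-1.27, 1.32], [0.08, 2.57], [-1.32, 4.46], [0.12, 2], [-2.74, 2.74]. Speed limits (rad/s): [2.22, 2.22, 3.01, 3.01, 3.14, 3.14, 3.14].

INTERFACE

Orientations are given as a rotation vector (axis times angle).
In Python, from cell import arm gives the robot as it stands.
- The arm moves only by the tool send_rows, never from a script. Its argument "motion" is text: rows parted by semicolons, each of 7 numbers parted by spaces: the closure, from 0 (fully open) to 1 (shut), then the shift along the world's x, y, z in m, then the turn, a rotation vector about the world's x, y, z in degrees. A call has 1 to 5 rows; each row shifts and turns the commanded pose from where the row before left it; what a row does not reach is not made up. A row lasts 1/8 s, in which the tool goes at most 62.5 mm and 10.7 degrees, less where a joint would pass 70% of its speed; a pose out of reach is approached as far as the arm can. A call is refused whole if a number of a shift passes 0.0625 or a number of a turn 10.7, either way. A call with a gripper value outside its range is refused whole. The fingers move at their own pace and stop on an object; "force" is the grip in N (left out, the last holds). Time passes only in rows, so rows that do not move let the fingers close. It gives the time, the measured TCP pose, the force, the opening and the grip force at its end, in the units of the state.
- arm.observe(): the state, without advancing time (a new reading comes with each control period).
- arm.get_image(name): name is "scene" or "top" or "wrist"; returns (picture, depth): 400x640x3 uint8, blue, green, red; 400x640 float32, m along the optical axis (not along the pixel's ray), 0 where there is no reading.
- arm.camera_model(name): a dict with "fx", "fy", "cx", "cy" (pixels), "view" (4x4, takes a point from world to camera coordinates). Camera axes: x right, y down, z forward; pixel columns grow to the right and rows downward; lengths in m; the calibration is good to about 2 mm. A picture is of the moment at which its call begins: read the wrist's pose just before it. camera_model takes no time and is no camera call; for the wrist camera it gives the pose at the moment of the call.
- arm.sign_off(): hands the job in; it is judged then, once.
The state is a dict: "clock": time; "joints": joint angles; "dq": joint speeds; "joint_efforts": joint torques, N m; "position": TCP position; "ee_rot": TCP orientation; "force": force on the tool from outside, world axes, zero at the start; "ft_torque": the same for the moment, N m; "width": opening from 0.0 (shut) to 1.0 (fully open); "gripper_force": force on a finger pad.
Only numpy, scipy, OpenCV 4.12 (cv2) and the standard library are available. Lean on these libraries where they do the work, as an engineer would, in place of code of your own. Each camera call takes 0.05 s, during which the arm holds its last target. There are 200 camera calls.

## Working session

There is one attempt and no reset: what is moved stays moved. The work goes in short steps, Python scripts to look and compute and a tool call to move; the robot and the scene stay as the last step left them, time stands still between calls to the robot, and variables do not carry over. Pictures are saved under pics/ and viewed, at most 10 in all, crops included, and the job is handed in when it is done.

Besides the shell and the picture viewer there is one more tool, called after "Call:" as name(argument=value, ...) on one line, values as JSON. send_rows: Moves the arm, as the interface text tells. Its arguments: {"type":"object","properties":{"motion":{"type":"string"},"force":{"type":"number"}},"required":["motion"]}

```bash
ls; mkdir -p pics; python3 - <<'E'
from cell import arm
import cv2,numpy as np
s=arm.observe();print({k:np.round(v,3) for k,v in s.items()})
for n in("scene","top"):
    im,d=arm.get_image(n);m=arm.camera_model(n)
    cv2.imwrite(f"pics/{n}0.png",im);np.savez(f"pics/{n}0.npz",im=im,d=d,**m)
    print(n,{k:np.round(v,3) for k,v in m.items()})
E
```

```text
pics
{'clock': np.float64(0.0), 'joints': array([-1.278,  0.435,  0.025,  1.574, -0.012,  1.134, -0.075]), 'dq': array([-0.002, -0.   ,  0.   , -0.004,  0.001, -0.001, -0.002]), 'joint_efforts': array([ 1.0000e-03, -6.6786e+01,  9.8500e-01, -3.1446e+01, -6.0000e-02,
        4.3000e-02,  0.0000e+00]), 'position': array([0.241, 0.576, 0.291]), 'ee_rot': array([-6.18e-01, -3.08e+00,  2.00e-03]), 'force': array([-0.423,  0.134,  0.03 ]), 'ft_torque': array([ 0.007, -0.017,  0.061]), 'gripper_force': np.float64(0.0), 'width': np.float64(1.0)}
scene {'fx': np.float64(496.593), 'fy': np.float64(496.593), 'cx': np.float64(321.273), 'cy': np.float64(198.626), 'view': array([[-0.132,  0.991,  0.012, -0.047],
       [ 0.654,  0.096, -0.75 , -0.253],
       [-0.745, -0.091, -0.661,  1.64 ],
       [ 0.   ,  0.   ,  0.   ,  1.   ]])}
top {'fx': np.float64(415.181), 'fy': np.float64(415.181), 'cx': np.float64(321.329), 'cy': np.float64(200.062), 'view': array([[ 0.01 , -1.   , -0.018,  0.119],
       [-0.996, -0.008, -0.089,  0.567],
       [ 0.089,  0.019, -0.996,  1.298],
       [ 0.   ,  0.   ,  0.   ,  1.   ]])}
```

View pics/scene0.png

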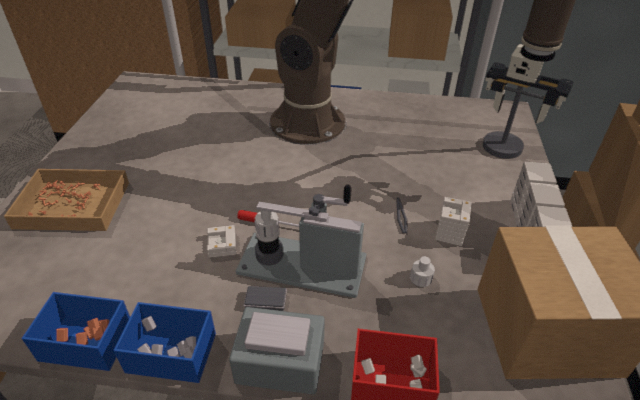

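View pics/top0.png

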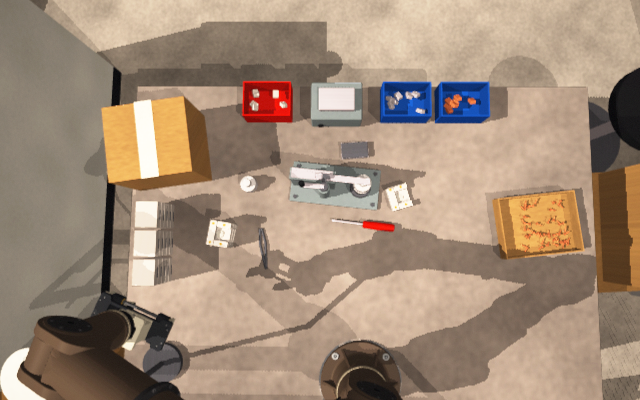

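The scene view shows the cap at (267,222), the keeper end at (258,208), and the lever handle at (347,193). In the top view the cap is near (362,185) and the handle near (302,184). Next I'll enlarge both views.

```bash
python3 - <<'E'
import cv2,numpy as np
a=cv2.imread("pics/scene0.png")[170:300,220:380];b=cv2.imread("pics/top0.png")[140:230,280:420]
a=cv2.resize(a,None,fx=2.5*1.0,fy=2.5,interpolation=2);b=cv2.resize(b,(400,257),interpolation=2)
o=np.zeros((325,800,3),np.uint8);o[:,:400]=a;o[:257,400:]=b
cv2.imwrite("pics/crop0.png",o)
E
```

```text
(no output)
```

View pics/crop0.png

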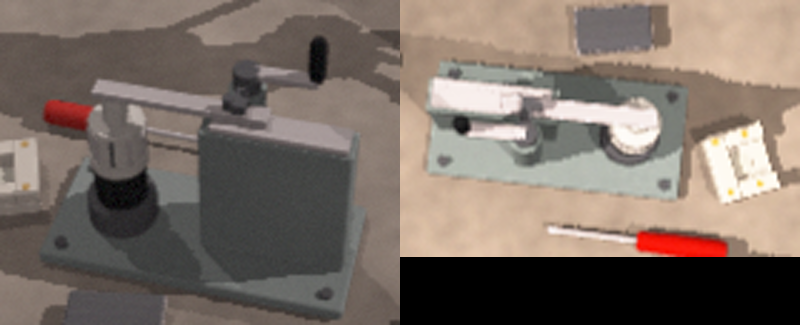

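The crop shows the handle at top-view (301.4,183.8) and scene (347,186–202). The pivot is at top-view ~(324,185.5) and the keeper tip at ~(370,181). The base plate corners are clear.

```bash
cat >h.py <<'E'
import numpy as np,cv2
def load(f): return dict(np.load(f))
def ray(m,u,v):
    R=m["view"][:3,:3];c=-R.T@m["view"][:3,3]
    d=R.T@np.array([(u-m["cx"])/m["fx"],(v-m["cy"])/m["fy"],1]);return c,d
def plane(m,u,v,z): c,d=ray(m,u,v);return c+d*(z-c[2])/d[2]
def tri(*rs):
    A=np.zeros((3,3));b=np.zeros(3)
    for c,d in rs:
        d=d/np.linalg.norm(d);P=np.eye(3)-np.outer(d,d);A+=P;b+=P@c
    x=np.linalg.solve(A,b);return x,[np.linalg.norm(np.cross(x-c,d/np.linalg.norm(d))) for c,d in rs]
def cloud(m):
    d=m["d"];v,u=np.mgrid[:d.shape[0],:d.shape[1]]
    p=np.stack([(u-m["cx"])/m["fx"]*d,(v-m["cy"])/m["fy"]*d,d],-1)
    R=m["view"][:3,:3];return (p-m["view"][:3,3])@R
def proj(m,p):
    q=m["view"][:3,:3]@p+m["view"][:3,3];return q[0]/q[2]*m["fx"]+m["cx"],q[1]/q[2]*m["fy"]+m["cy"]
E
python3 - <<'E'
from h import *
np.set_printoptions(precision=4,suppress=True)
S=load("pics/scene0.npz");T=load("pics/top0.npz")
# handle: black blob
def blob(m,x0,x1,y0,y1,thr):
    g=m["im"][y0:y1,x0:x1].max(2)<thr;n,l,st,c=cv2.connectedComponentsWithStats(g.astype(np.uint8));return [(np.r_[c[i]]+[x0,y0],st[i]) for i in range(1,n) if st[i][4]>8]
print("S",blob(S,336,358,178,210,45));print("T",blob(T,292,312,174,194,50))
CS,CT=cloud(S),cloud(T)
for n,C in(("S",CS),("T",CT)):
    w=(C[...,0]>.3)&(C[...,0]<.75)&(C[...,1]>-.15)&(C[...,1]<.25)
    for lo,hi in((.012,.016),(.10,.135),(.155,.164),(.166,.176),(.178,.19),(.205,.25)):
        p=C[w&(C[...,2]>lo)&(C[...,2]<hi)]
        if len(p): print(n,lo,hi,len(p),p.mean(0),p.min(0),p.max(0))
q=[(445,60),(690,85),(680,200),(428,175)]
P=[plane(T,280+(a-400)/2.857,140+b/2.857,.014)[:2] for a,b in q];print(np.array(P))
g=tri(ray(S,347,194),ray(T,301.35,183.75));print(g)
print("pivot z.195",plane(T,323.8,185,.2),"tip",plane(T,370.3,181,.174))
print("handle z.238",plane(T,301.35,183.75,.238))
E
```

```text
S [(array([346.6476, 193.4286]), array([  8,   7,   7,  18, 105], dtype=int32))]
T [(array([301.08, 183.04]), array([ 7,  7,  5,  6, 25], dtype=int32))]
S 0.012 0.016 2222 [0.6328 0.0612 0.0141] [ 0.4885 -0.1496  0.012 ] [0.737  0.2307 0.016 ]
S 0.1 0.135 985 [0.638  0.1097 0.1178] [ 0.5977 -0.0207  0.1   ] [0.6538 0.2186 0.135 ]
S 0.155 0.164 360 [0.6362 0.1407 0.1601] [ 0.5917 -0.0047  0.1551] [0.6521 0.2179 0.164 ]
S 0.166 0.176 712 [0.6182 0.0892 0.1714] [ 0.5791 -0.0133  0.166 ] [0.6491 0.213  0.176 ]
S 0.178 0.19 139 [0.6106 0.117  0.1847] [0.5902 0.0997 0.178 ] [0.6283 0.1713 0.1898]
S 0.205 0.25 102 [0.5979 0.1784 0.225 ] [0.5871 0.1709 0.2052] [0.6039 0.1858 0.2402]
T 0.012 0.016 1204 [0.6016 0.0529 0.0141] [ 0.4696 -0.148   0.012 ] [0.7411 0.226  0.016 ]
T 0.1 0.135 90 [0.5959 0.0805 0.1207] [ 0.5718 -0.0233  0.1002] [0.6281 0.2161 0.135 ]
T 0.155 0.164 230 [0.6237 0.1551 0.1606] [0.5718 0.0025 0.1551] [0.6494 0.2159 0.1639]
T 0.166 0.176 401 [0.6139 0.0865 0.1715] [ 0.5727 -0.0143  0.166 ] [0.6451 0.2093 0.176 ]
T 0.178 0.19 72 [0.6086 0.1049 0.1843] [ 0.5751 -0.0017  0.1781] [0.626  0.1646 0.19  ]
T 0.205 0.25 33 [0.5913 0.1749 0.2312] [0.5851 0.1682 0.2067] [0.5985 0.1812 0.241 ]
[[ 0.6938  0.2088]
 [ 0.667  -0.0693]
 [ 0.5365 -0.0577]
 [ 0.5622  0.226 ]]
(array([0.5933, 0.177 , 0.2153]), [np.float64(0.001117810841569312), np.float64(0.0011178108415692701)])
pivot z.195 [0.5923 0.1144 0.2   ] tip [ 0.6081 -0.0172  0.174 ]
handle z.238 [0.5904 0.1744 0.238 ]
```

```bash
python3 - <<'E'
from h import *
from cell import arm
np.set_printoptions(precision=3,suppress=True)
S=load("pics/scene0.npz");T=load("pics/top0.npz");C=cloud(S);CT=cloud(T)
for u,v in((503,148),(507,130),(511,115),(516,98),(519,88)): print(u,v,C[v,u])
print(plane(T,165,360,0.01))
h=tri(ray(S,346.65,193.43),ray(T,301.2,183.3));print("handle",h)
for u,v in((363,182),(345,178),(335,176)):print(CT[v,u])
# tallest things between start and stand
for n,K in(("S",C),("T",CT)):
  w=(K[...,0]>.2)&(K[...,0]<.75)&(K[...,1]>.2)&(K[...,1]<.5)&(K[...,2]>.1);print(n,w.sum(),K[w].max(0) if w.any() else '',K[w].min(0)if w.any() else '')
im,d=arm.get_image("wrist");cv2.imwrite("pics/w0.png",im)
E
```

```text
503 148 [0.082 0.616 0.018]
507 130 [0.057 0.619 0.067]
511 115 [0.054 0.618 0.117]
516 98 [0.054 0.618 0.174]
519 88 [0.057 0.617 0.208]
[0.058 0.611 0.01 ]
handle (array([0.594, 0.177, 0.218]), [np.float64(0.0006075417535067036), np.float64(0.0006075417535067776)])
[0.605 0.003 0.172]
[0.616 0.055 0.174]
[0.621 0.083 0.176]
S 1444 [0.728 0.5   0.338] [0.202 0.2   0.1  ]
T 4807 [0.745 0.5   0.738] [0.2   0.201 0.1  ]
```

Call:
send_rows(motion="0 0 0 0.045 0 0 0; 0 0.039 -0.044 0 0 0 -5; 0 0.039 -0.044 0 0 0 -5; 0 0.039 -0.044 0 0 0 -5; 0 0.039 -0.044 0 0 0 -5", force=20)

```text
clock: 0.78
position: [0.3979, 0.399, 0.3372]
ee_rot: [-1.147, -2.925, 0.0]
force: [1.4, 0.8, 0.4]
width: 1.002
gripper_force: 0.0
```

Call:
send_rows(motion="0 0.039 -0.044 0 0 0 -5; 0 0.039 -0.044 0 0 0 -5; 0 0.039 -0.044 0 0 0 -5; 0 0.039 -0.044 0 0 0 -5; 0 0 0 0 0 0 0")

```text
clock: 1.4
position: [0.5559, 0.2191, 0.3371]
ee_rot: [1.646, 2.673, -0.003]
force: [-1.0, 0.8, 0.1]
width: 0.996
gripper_force: 0.0
```

```bash
python3 - <<'E'
from h import *
from cell import arm
np.set_printoptions(precision=4,suppress=True)
m=arm.camera_model("wrist");im,d=arm.get_image("wrist")
cv2.imwrite("pics/w1.png",im);np.savez("pics/w1.npz",im=im,d=d,**m)
for p in([.594,.177,.218],[.594,.177,.238],[.592,.117,.195],[.608,-.017,.174]):print(proj(m,np.array(p)))
E
```

```text
(np.float64(337.75942205163756), np.float64(277.7253320374664))
(np.float64(339.17782156707824), np.float64(291.67682490452256))
(np.float64(306.0755777607618), np.float64(312.5501522046295))
(np.float64(269.3570478279364), np.float64(392.4559865739718))
```

View pics/w1.png

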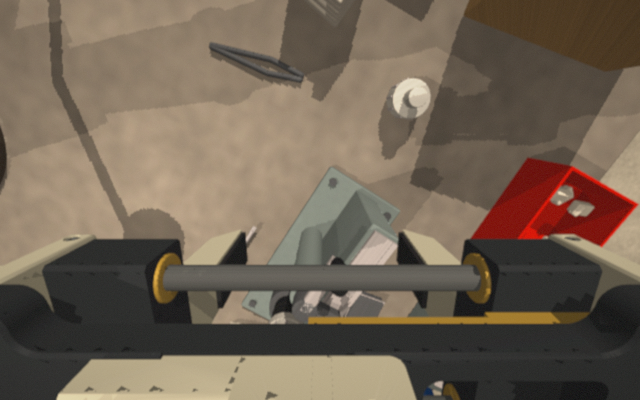

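The wrist view shows the stand, with the handle tip partly behind the gripper bar at about (338,262). That agrees with the triangulated position, so I'll move over it and descend.

Call:
send_rows(motion="0 0.038 -0.042 0 0 0 0; 0 0 0 0 0 0 0; 0 0 0 -0.034 0 0 0; 0 0 0 -0.033 0 0 0; 0 0 0 0 0 0 0")

```text
clock: 2.08
position: [0.5887, 0.184, 0.2679]
ee_rot: [-1.629, -2.682, 0.006]
force: [-0.5, 0.0, 0.3]
width: 0.997
gripper_force: 0.0
```

Call:
send_rows(motion="0.85 0 0 0 0 0 0; 0.85 0 0 0 0 0 0; 0.85 0 0 0 0 0 0; 0.85 0 0 0 0 0 0; 0.85 0 0 0 0 0 0")

```text
clock: 2.7
position: [0.591, 0.1827, 0.2704]
ee_rot: [1.634, 2.683, 0.0]
force: [0.5, -0.1, 0.2]
width: 0.507
gripper_force: 0.0
```

Call:
send_rows(motion="0.85 0.003 -0.005 0 0 0 0; 0.85 0 0 0 0 0 0; 0.85 0 0 0 0 0 0; 0.85 0 0 0 0 0 0; 0.85 0 0 0 0 0 0")

```text
clock: 3.32
position: [0.5934, 0.177, 0.2701]
ee_rot: [-1.634, -2.682, 0.002]
force: [-4.2, -4.0, 2.3]
width: 0.165
gripper_force: 20.0
```

Call:
send_rows(motion="0.9 -0.0104 -0.0007 0 0 0 6; 0.9 0 0 0 0 0 0; 0.9 -0.0101 -0.0026 0 0 0 6; 0.9 -0.0096 -0.0042 0 0 0 6; 0.9 0 0 0 0 0 0")

```text
clock: 3.95
position: [0.5634, 0.1723, 0.2701]
ee_rot: [-1.192, -2.905, -0.004]
force: [-1.7, 5.3, -2.8]
width: 0.17
gripper_force: 20.0
```

Call:
send_rows(motion="0.9 -0.0087 -0.0059 0 0 0 6; 0.9 -0.0075 -0.0072 0 0 0 6; 0.9 0 0 0 0 0 0; 0.9 -0.0061 -0.0085 0 0 0 6; 0.9 0 0 0 0 0 0")

```text
clock: 4.58
position: [0.5396, 0.1526, 0.2702]
ee_rot: [-0.72, -3.054, -0.006]
force: [-8.2, 10.1, 1.1]
width: 0.17
gripper_force: 20.0
```

Call:
send_rows(motion="0.9 -0.0046 -0.0094 0 0 0 6; 0.9 -0.0029 -0.0101 0 0 0 6; 0.9 0 0 0 0 0 0; 0.9 0 0 0 0 0 0; 0.9 0 0 0 0 0 0")

```text
clock: 5.2
position: [0.5313, 0.1319, 0.2701]
ee_rot: [-0.4, -3.11, -0.003]
force: [-13.4, 5.6, 6.6]
width: 0.163
gripper_force: 20.0
```

Call:
send_rows(motion="0 0 0 0 0 0 0; 0 0 0 0 0 0 0; 0 0 0 0 0 0 0; 0 0 0 0.03 0 0 0; 0 0 0 0.04 0 0 0")

```text
clock: 5.82
position: [0.5338, 0.1287, 0.3403]
ee_rot: [-0.403, -3.114, 0.002]
force: [0.2, 0.1, -0.6]
width: 0.665
gripper_force: 0.0
```

Call:
send_rows(motion="0 -0.05 0.03 0 0 0 0; 0 -0.05 0.03 0 0 0 0; 0 -0.05 0.03 0 0 0 0; 0 0 0 0 0 0 0; 0 0 0 0 0 0 0")

```text
clock: 6.45
position: [0.3845, 0.2189, 0.3405]
ee_rot: [0.402, 3.115, 0.001]
force: [0.5, -0.3, 0.4]
width: 1.0
gripper_force: 0.0
```

```bash
python3 - <<'E'
from h import *
from cell import arm
np.set_printoptions(precision=4,suppress=True)
for n in("scene","top"):
    im,d=arm.get_image(n);m=arm.camera_model(n);np.savez(f"pics/{n}1.npz",im=im,d=d,**m)
S=load("pics/scene1.npz");T=load("pics/top1.npz")
a=S["im"][170:290,220:380];b=T["im"][140:230,280:420]
o=np.zeros((375,800,3),np.uint8);o[:300,:400]=cv2.resize(a,(400,300),interpolation=2);o[:257,400:]=cv2.resize(b,(400,257),interpolation=2)
cv2.imwrite("pics/crop1.png",o)
for n,m in(("S",S),("T",T)):
    C=cloud(m)
    w=(C[...,0]>.57)&(C[...,0]<.65)&(C[...,1]>-.04)&(C[...,1]<.05)
    for lo,hi in((.103,.132),(.134,.14),(.142,.160),(.161,.17)):
        k=w&(C[...,2]>lo)&(C[...,2]<hi);p=C[k]
        v,u=np.nonzero(k)
        if len(p): print(n,lo,hi,len(p),p.mean(0),p.min(0),p.max(0),u.min(),u.max(),v.min(),v.max())
E
```

```text
S 0.103 0.132 223 [0.625  0.0092 0.1178] [ 0.5982 -0.0211  0.1031] [0.6344 0.0295 0.132 ] 255 278 219 236
S 0.134 0.14 173 [0.6143 0.0059 0.1377] [ 0.5869 -0.0208  0.134 ] [0.6325 0.0284 0.14  ] 255 277 211 226
S 0.142 0.16 64 [0.6155 0.0066 0.1509] [ 0.6066 -0.0059  0.1421] [0.6202 0.0158 0.16  ] 261 271 212 219
S 0.161 0.17 71 [0.6086 0.0043 0.1641] [ 0.5961 -0.0072  0.1612] [0.6192 0.0153 0.1672] 261 270 205 213
T 0.103 0.132 27 [0.5923 0.011  0.12  ] [ 0.5811 -0.0149  0.1038] [0.623  0.0263 0.1311] 354 368 178 193
T 0.134 0.14 129 [0.6062 0.0027 0.1373] [ 0.5833 -0.0232  0.1341] [0.6308 0.0266 0.14  ] 354 371 175 191
T 0.142 0.16 17 [0.5997 0.0014 0.1505] [ 0.5829 -0.0193  0.1423] [0.6182 0.0135 0.1595] 359 370 179 191
T 0.161 0.17 45 [0.608  0.0017 0.1644] [ 0.5972 -0.009   0.1614] [0.6181 0.0114 0.169 ] 360 367 178 185
```

View pics/crop1.png

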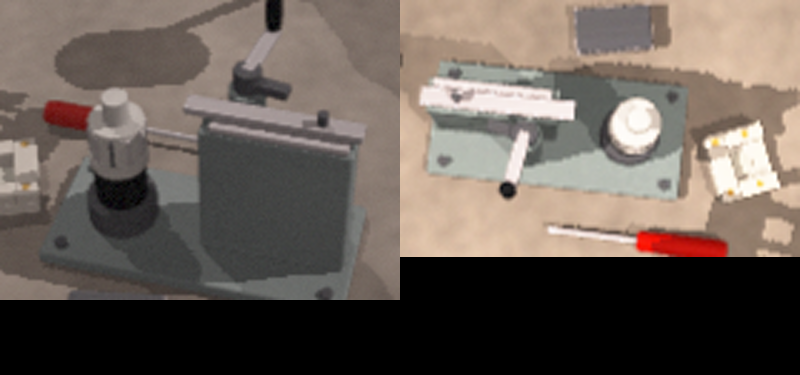

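The crops show the keeper fully drawn back, with its tip near top-view (341,178), and the lever square to the bar. The cap stem is exposed, with its top centre at about (0.608, 0.003).

Call:
send_rows(motion="0.45 0.037 -0.036 0 0 0 -7; 0.45 0.037 -0.036 0 0 0 -7; 0.45 0.037 -0.036 0 0 0 -7; 0.45 0.037 -0.036 0 0 0 -7; 0.45 0.037 -0.036 0 0 0 -7")

```text
clock: 7.18
position: [0.5708, 0.0364, 0.34]
ee_rot: [1.328, 2.846, -0.001]
force: [0.8, 0.8, 0.1]
width: 0.555
gripper_force: 0.0
```

Call:
send_rows(motion="0.45 0.037 -0.036 0 0 0 -5; 0.45 0 0 0 0 0 0; 0.45 0 0 -0.03 0 0 0; 0.45 0 0 0 0 0 0; 0.45 0 0 0 0 0 0")

```text
clock: 7.8
position: [0.6063, 0.0031, 0.3109]
ee_rot: [1.443, 2.79, 0.0]
force: [-0.5, 0.3, -0.2]
width: 0.553
gripper_force: 0.0
```

```bash
python3 - <<'E'
from cell import arm
import numpy as np
from scipy.spatial.transform import Rotation as R
s=arm.observe();M=R.from_rotvec(s["ee_rot"]).as_matrix()
print(s["position"],s["joints"].round(3),s["width"],s["force"],s["ft_torque"],np.degrees(np.arctan2(M[1,1],M[0,1])),M[:,2])
E
```

```text
[0.60625347 0.003051   0.31094768] [-0.331  0.396  0.338  1.615 -0.14   1.154  0.656] 0.5530539265326396 [-0.50317923  0.2829979  -0.16637201] [-0.03404372  0.01720347 -0.06186473] 35.320805021421 [ 3.44001801e-04  1.40504592e-05 -9.99999941e-01]
```

Call:
send_rows(motion="0.45 0.002 0 -0.04 0 0 0; 0.45 0 0 -0.04 0 0 0; 0.45 0 0 -0.021 0 0 0; 0.45 0 0 0 0 0 0; 0.6 0 0 0 0 0 0", force=40)

```text
clock: 8.43
position: [0.609, 0.0031, 0.211]
ee_rot: [1.442, 2.789, 0.002]
force: [0.0, -0.8, 1.1]
width: 0.487
gripper_force: 0.0
```

Call:
send_rows(motion="0.8 0 0 0 0 0 0; 0.8 0 0 0 0 0 0; 0.8 0 0 0 0 0 0; 0.8 0 0 0 0 0 0; 0.8 0 0 0 0 0 0")

```text
clock: 9.05
position: [0.6084, 0.0029, 0.2099]
ee_rot: [1.443, 2.79, 0.001]
force: [-2.4, -0.2, 6.7]
width: 0.251
gripper_force: 39.9
```

Call:
send_rows(motion="0.85 0 0 0 0 0 8; 0.85 0 0 0 0 0 8; 0.85 0 0 0 0 0 6; 0.85 0 0 0 0 0 0; 0.85 0 0 0 0 0 0")

```text
clock: 9.68
position: [0.6086, 0.0031, 0.2098]
ee_rot: [0.888, 3.012, 0.001]
force: [0.6, -0.7, 6.0]
width: 0.253
gripper_force: 39.9
```

```bash
cat >st.py <<'E'
from cell import arm
import numpy as np
from scipy.spatial.transform import Rotation as R
s=arm.observe();M=R.from_rotvec(s["ee_rot"]).as_matrix()
print(s["clock"],s["position"].round(4),s["joints"].round(3),s["width"],s["force"].round(2),s["ft_torque"].round(3),"yaw",np.degrees(np.arctan2(M[1,1],M[0,1])))
E
python3 st.py
```

```text
9.675 [0.6086 0.0031 0.2098] [-0.24   0.486  0.212  1.727 -0.122  0.94   1.017] 0.2528046626294046 [ 0.59 -0.68  6.04] [ 0.07  -0.064 -0.003] yaw 57.14907501610721
```

Call:
send_rows(motion="0.85 0 0 0 0 0 8; 0.85 0 0 0 0 0 8; 0.85 0 0 0 0 0 8; 0.85 0 0 0 0 0 8; 0.85 0 0 0 0 0 8")

```text
clock: 10.3
position: [0.6085, 0.0036, 0.2098]
ee_rot: [-0.203, 3.134, 0.001]
force: [-0.4, 1.6, 5.7]
width: 0.251
gripper_force: 39.9
```

```bash
python3 st.py; python3 - <<'E'
from h import *
from cell import arm
im,d=arm.get_image("scene")
o=np.vstack([cv2.resize(x[195:250,235:300],(520,300),interpolation=2) for x in (load("pics/scene1.npz")["im"],im)])[:600]
cv2.imwrite("pics/cap2.png",o)
E
```

```text
10.3 [0.6085 0.0036 0.2098] [-0.116  0.483  0.033  1.716 -0.02   0.941  1.625] 0.25075836277931574 [-0.39  1.64  5.69] [ 0.581  0.089 -0.038] yaw 97.42089019994756
```

View pics/cap2.png

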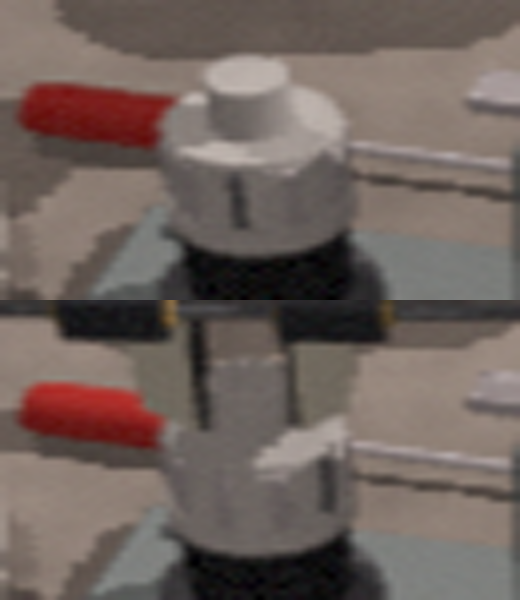

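The mark on the skirt moved from x≈235 to x≈325 (about 60°), so the cap turns with the gripper and counter-clockwise loosens it. I'll turn about 20° more and then lift.

Call:
send_rows(motion="0.85 0 0 0 0 0 8; 0.85 0 0 0 0 0 8; 0.85 0 0 0 0 0 5; 0.85 0 0 0 0 0 0; 0.85 0 0 0.008 0 0 0")

```text
clock: 10.98
position: [0.6075, 0.0031, 0.2167]
ee_rot: [0.765, -3.045, -0.001]
force: [0.2, 0.6, -1.6]
width: 0.253
gripper_force: 39.9
```

Call:
send_rows(motion="0.85 0 0 0 0 0 0; 0.85 0 0 0.008 0 0 0; 0.85 0 0 0.01 0 0 0; 0.85 0 0 0.01 0 0 0; 0.85 0 0 0 0 0 0")

```text
clock: 11.6
position: [0.6087, 0.0031, 0.2465]
ee_rot: [-0.768, 3.044, -0.001]
force: [-0.6, 0.1, -0.5]
width: 0.251
gripper_force: 39.9
```

Force is about zero, so the cap is rising freely. I'll continue up to roughly +0.1 m.

Call:
send_rows(motion="0.85 0 0 0.02 0 0 0; 0.85 0 0 0.025 0 0 0; 0.85 0 0 0.02 0 0 0; 0.85 0 0 0 0 0 0; 0.85 0 0 0 0 0 0")

```text
clock: 12.22
position: [0.6077, 0.003, 0.3092]
ee_rot: [0.768, -3.045, -0.0]
force: [-0.4, -0.4, -1.3]
width: 0.251
gripper_force: 39.9
```

```bash
python3 st.py; python3 - <<'E'
from h import *
from cell import arm
im,d=arm.get_image("scene");cv2.imwrite("pics/end.png",cv2.resize(im[120:300,180:480],(800,480),interpolation=2))
E
```

```text
12.225 [0.6077 0.003  0.3092] [-0.055  0.397 -0.054  1.588  0.023  1.158  1.951] 0.2506310481561702 [-0.41 -0.39 -1.28] [ 0.07   0.031 -0.037] yaw 118.31494414317784
```

View pics/end.png

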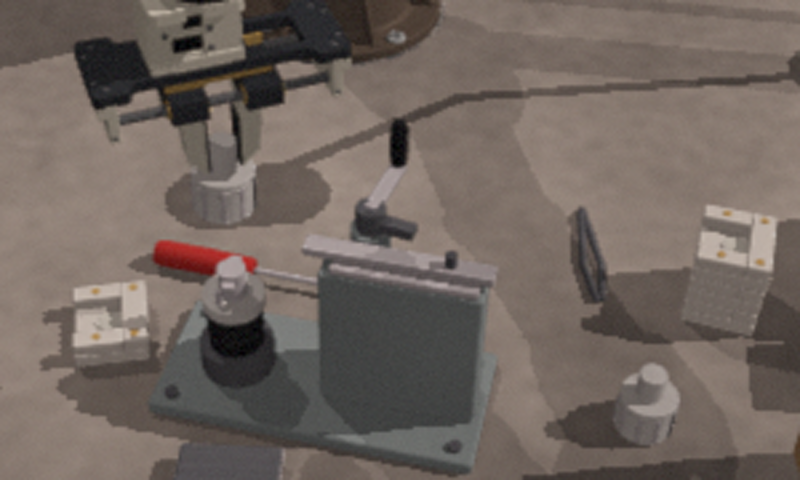

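The picture shows the cap upright in the gripper at (225,190), clear above the bare nose at (232,280). The keeper is drawn back and the bystanders look undisturbed.

```bash
python3 -c "from cell import arm; print(arm.sign_off())"
```

```text
the job is handed in; nothing more can be done
None
```

The job is handed in: the lever is swung over and the keeper drawn back, and the cap came loose counter-clockwise (I never tried clockwise, since it turned freely the first way); it is held upright and clear of everything, about 10 cm above where it sat.

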